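Fit filter and bayonet lamp in the photoreactor

TASK

Get the photoreactor ready in the fume cupboard: first lift the amber filter out of the filter rack and stand it fully down in the empty groove of the grey reactor plate, beside the lampholder, and let go of it. Then take the blue lamp from the lamp rack, push it down into the lampholder against the spring with its lugs in the slots, and turn it a quarter turn clockwise (seen from above) to the stop. Finish holding the lamp there, gripped and still pushed down against the spring, not letting it rise, so that I can check the contacts, and leave the other lamps, filters, vial and glassware where they are.

Things in the scene. Friction and masses are not known exactly. Their poses are not given: they have to be found in the camera images.
- amber_filter_center (a point): Amber filter: orange glass in a black frame with an orange tab, 70 g, standing on edge. Frame 60 wide (its x), 8 thick (y), 62 mm high; tab 24 wide, 8 thick, 14 mm high mid-way on the top edge: 76 mm in all. Point: its centre, half-way up, 38 mm above the lower edge; z up. Faces are flush: pinch the 8 mm from above at the tab.
- filter_rack: White rack, 85 x 150 mm, where three filters stand upright in grooves 46 mm apart along its y (38 mm free between faces; which filter is where varies). Origin: under its centre, on the table. Groove floor 8 mm up, grooves 25 mm deep with lips to 38 mm; raise a filter 35 mm to come clear.
- groove (a point): The empty groove of the reactor plate: point on its floor, mid-way, 12 mm above the table; z up. The frame lies along x, its thickness along y, either way round. Play 2 mm at each end, 1.5 mm at each face; 25 mm deep, 45 degree flared lips to 30 mm. Filter fully down: its centre 38 mm above this point. Lampholder axis 66 mm off to +y; a groove with a clear filter 46 mm off to -y.
- blue_lamp_center (a point): Blue lamp (blue LEDs and bar), 136 mm long, 120 g, upright, foot down. Point: its centre, 68 mm above the foot; z up; x along grip bar and lugs (half a turn is the same). Grip bar on top: 36 long (x), 14 thick (y), 30 mm high, its middle 53 mm above the point, white line along its top; pinch the 14 mm from above. Column under it 34 mm across. Lugs: see holder.
- lamp_rack: Grey block, 214 x 55 mm, 56 mm high, with three square 37 mm pockets 70 mm apart along its x; the lamps stand loosely in them on a floor 6 mm above the table, turned anyhow (which lamp is where varies). Origin: under its centre, on the table. Raise a lamp 60 mm to come clear.
- holder (a point): Lampholder: fixed white collar 60 mm across; point on its axis at the rim, 50 mm above the table; z up. Bore 27 mm, two slots 9 mm wide along +x and -x (white marks on the rim) for the lamp's cap, 24 mm across with bevelled foot, and two lugs, 5 mm wide and high, undersides 6 mm above the foot, tips 34 mm apart. Foot meets the spring 8 mm below the rim.
- bench: Grey reactor plate, 110 x 265 x 12 mm, fixed, carrying lampholder, grooves and vial holder. Origin under its centre, axes as the holder's. Lamp travel: bottom is lamp centre 42 mm above the rim point. Below 47 mm it turns clockwise (from above) only, 90 degrees to a solid stop (lugs along y); let go there it rises to 50 mm and locks. Pushed down means below 47.5 mm.
- contact (a joint): How far the sprung contact in the lampholder is pressed down (m): 0 free, 0.010 with the lamp locked and let go, 0.018 with the lamp at the bottom. Its force upward: 3 N at the start of travel, 8 N at the locked height, 12 N at the bottom (500 N/m).
- green_lamp_center (a point): Another lamp of the same size, green bar; centre. Stays in the lamp rack.
- red_lamp_center (a point): Another lamp of the same size, red bar; centre. Stays in the lamp rack.
- green_filter_center (a point): Another filter of the same size, green glass and tab; centre. Stays in the filter rack.
- violet_filter_center (a point): Another filter of the same size, violet glass and tab; centre. Stays in the filter rack.
- clear_filter_center (a point): Clear glass filter of the same size with a pale tab, in the reactor plate's other groove, nearer the vial; centre. Stays there.
- vial: Sample vial with black cap, 29 mm across, 63 mm high, in the square holder at the -y end of the reactor plate; origin under its centre.
- beaker: Small empty glass beaker, 48 mm across, 62 mm high, on the table at the far side; origin under its centre.
- jar: Brown glass jar with blue cap, 52 mm across, 70 mm high, on the table at the far side; origin under its centre.

How it is judged:
By the outcome, as a careful person would: the job done as asked, in the order asked, and still so for the second after the job is handed in, while the arm keeps its last pose, push and grip.
It also fails if it takes over 67 s, if anything falls off the work surface, if the arm or the gripper's body presses on something with over 40 N, if the wrist force passes 120 N, or if a joint passes its speed limit or range.

ROBOT

A 7-joint arm with a two-finger parallel gripper is mounted at the origin on the work surface. World frame = base frame: x ahead of the robot, y to its left, z up, the work surface at z = 0. Lengths are in mm, angles in rad, forces in N, time in s.
With the tool pointing down it reaches from about 400 to 875 mm from the base axis. Payload 4.4 kg.
Tool frame: the origin (TCP) lies at the very end of the fingers, on their centre line; the grasp point (between the pads) lies 19 mm behind it; z points along the fingers, y is the line along which they close (so a half turn about z gives the same grasp; the last joint's range is limited). The gripper opens to 85 mm and grips with 20 to 120 N. Pads are 22 mm wide; open, the fingers measure 114 mm over their backs; the gripper's body (76 mm by 85 mm) begins 54 mm behind the grasp point. The pads swing forward as they close: fully open they stand 13 mm farther back than shut.
Start: joints at [-1.327, 0.628, 0.038, 1.517, -0.027, 0.996, -0.02], TCP at [198.14, 619.078, 231.313] pointing down, gripper open.
Joint ranges: [-3.06, 3.06], [-0.37, 2.12], [-1.25, 1.32], [0.18, 2.47], [-1.1, 4.24], [0.23, 1.98], [-2.94, 2.94]. Speed limits (rad/s): [2.57, 2.57, 3.14, 3.14, 3.14, 3.14, 3.14].

INTERFACE

Orientations are given as [roll, pitch, yaw] about the fixed x, y, z axes, in that order (R = Rz(yaw) Ry(pitch) Rx(roll)).
In Python, from cell import ctrl gives the robot as it stands.
- The arm moves only by the tool step_arm, never from a script. Its argument "series" is a list that holds one entry, the list of rows, each a list of 7 numbers: the turn, a rotation vector about the tool's x, y, z as a fraction of full scale, then the shift along the tool's x, y, z as a fraction of full scale, then the closure, from 0 (fully open) to 1 (shut). In form: [[[ax, ay, az, tx, ty, tz, gripper], ...]]. A call has 1 to 12 rows; each row shifts and turns the commanded pose from where the row before left it, along the tool's axes as they then stand; what a row does not reach is not made up. Full scale, the value 1, is 150 mm for a shift and 45 degrees for a turn. A row lasts 1/10 s, in which the tool goes at most 50 mm and 8.59 degrees, less where a joint would pass 70% of its speed; a pose out of reach is approached as far as the arm can. A call with a number of a shift or a turn outside -1 to 1 is refused whole. A call with a gripper value outside its range is refused whole. The fingers move at their own pace and stop on an object; the grip force is fixed at half the most. Time passes only in rows, so rows that do not move let the fingers close. It gives the time, the measured TCP pose, the force, the opening and the grip force at its end, in the units of the state.
- ctrl.read_state(): the state, without advancing time (a new reading comes with each control period).
- ctrl.get_image(name): name is "side" or "top" or "wrist"; returns a dict with "img" (384x512x3 uint8, red, green, blue), "fx", "fy", "cx", "cy" (pixels), "dist" ([k1, k2, p1, p2, k3] as OpenCV has them; the pictures are not rectified), "R" (3x3) and "t" (3): a world point X has camera coordinates R X + t. Camera axes: x right, y down, z forward; pixel columns grow to the right and rows downward; lengths in mm; the calibration is good to about 2 mm. A picture is of the moment at which its call begins. There is no depth.
- ctrl.finish_job(): hands the job in; it is judged then, once.
Trained networks look in a picture, given as the dict that the camera call returned (one of the last four; its "shot" number tells which), for a name from the list of things; names that differ only in an ending like _2 or _b are one class to them, and where a whole thing is asked for, a point or a joint stands for the part that bears it (a point fixed in the world has none). Each returns a list of dicts, best first, with "score" (0 to 1); they miss things now and then, are a little off and sometimes report something else, mostly with a low value. They report only what shows in the picture. A call takes as long as a camera call.
- ctrl.recognise(picture, thing): "centre" ([column, row] in pixels, amid what is visible of it).
The state is a dict: "clock": time; "qpos": joint angles; "qd": joint speeds; "tau": joint torques, N m; "eef_pos": TCP position; "tool_rot": TCP orientation; "force": force on the tool from outside, world axes, zero at the start; "torque": the same for the moment, N m; "width": finger opening in mm; "gripper_force": force on a finger pad.
Only numpy, scipy, OpenCV 4.12 (cv2) and the standard library are available. Lean on these libraries where they do the work, as an engineer would, in place of code of your own. Each camera call takes 0.05 s, during which the arm holds its last target. There are 200 camera calls.

## Working session

There is one attempt and no reset: what is moved stays moved. The work goes in short steps, Python scripts to look and compute and a tool call to move; the robot and the scene stay as the last step left them, time stands still between calls to the robot, and variables do not carry over. Pictures are saved under pics/ and viewed, at most 13 in all, crops included, and the job is handed in when it is done.

Besides the shell and the picture viewer there is one more tool, called after ">>>" as a command line: name --argument value ..., lists and objects as JSON in quotes. step_arm: Moves the arm, as the interface text tells. Shift numbers are shares of 150 mm and turn numbers shares of 45 degrees, none past 1 either way. Its arguments: {"type":"object","properties":{"series":{"type":"array","items":{"type":"array","items":{"type":"array","items":{"type":"number","minimum":-1,"maximum":1}}}}},"required":["series"]}

```bash
ls; mkdir -p pics
cat > h.py <<'E'
import numpy as np, cv2
from cell import ctrl
def save(p,n): cv2.imwrite('pics/'+n,p['img'][:,:,::-1])
def K(p): return np.array([[p['fx'],0,p['cx']],[0,p['fy'],p['cy']],[0,0,1.]])
def ray(p,uv):
    n=cv2.undistortPoints(np.array([[uv]],float),K(p),np.array(p['dist'],float))[0,0]
    R=np.array(p['R']);t=np.array(p['t']);return -R.T@t, R.T@np.array([n[0],n[1],1])
def atz(p,uv,z):
    o,d=ray(p,uv);return o+d*(z-o[2])/d[2]
def proj(p,X):
    return cv2.projectPoints(np.array(X,float).reshape(-1,1,3),cv2.Rodrigues(np.array(p['R'],float))[0],np.array(p['t'],float),K(p),np.array(p['dist'],float))[0][:,0]
E
python3 - <<'E'
from h import *
s=ctrl.read_state();print({k:np.round(v,3) for k,v in s.items()})
names={'amber_filter_center':46,'green_filter_center':46,'violet_filter_center':46,'clear_filter_center':50,'filter_rack':20,'blue_lamp_center':110,'green_lamp_center':110,'red_lamp_center':110,'lamp_rack':56,'holder':50,'groove':12,'bench':12,'vial':40}
ims=[]
for c in('top','side'):
    p=ctrl.get_image(c);save(p,c+'0.png');ims.append(cv2.resize(p['img'],None,fx=1,fy=1))
    for n,z in names.items():
        try:
            r=ctrl.recognise(p,n)[:2]
            print(c,n,[(np.round(q['centre']),round(q['score'],2),np.round(atz(p,q['centre'],z)[:2])) for q in r])
        except Exception as e: print(n,e)
E
```

```text
pics
{'clock': np.float64(0.0), 'qpos': array([-1.327,  0.629,  0.038,  1.518, -0.027,  0.996, -0.02 ]), 'qd': array([-0.001,  0.   , -0.001, -0.   ,  0.004,  0.001,  0.001]), 'tau': array([-0.0000e+00, -5.6339e+01,  1.2260e+00, -1.9345e+01,  1.1000e-02,
        1.0000e-02, -0.0000e+00]), 'eef_pos': array([197.905, 618.467, 230.388]), 'tool_rot': array([-3.14 , -0.   ,  2.832]), 'force': array([-0.306,  0.33 ,  1.46 ]), 'torque': array([-0.055, -0.06 ,  0.021]), 'gripper_force': np.float64(0.0), 'width': np.float64(85.623)}
top amber_filter_center [(array([136., 227.]), 0.59, array([484., 341.]))]
top green_filter_center [(array([152., 227.]), 0.49, array([481., 299.])), (array([168., 230.]), 0.49, array([474., 255.]))]
top violet_filter_center [(array([387., 242.]), 0.53, array([ 431., -320.])), (array([169., 233.]), 0.52, array([466., 254.]))]
top clear_filter_center [(array([285., 216.]), 0.46, array([503., -56.]))]
top filter_rack [(array([159., 227.]), 0.68, array([481., 288.])), (array([384., 212.]), 0.65, array([ 510., -325.]))]
top blue_lamp_center [(array([384., 209.]), 0.76
[... 1007 characters left out ...]
., 142.]), 0.46, array([719.,  92.]))]
side filter_rack [(array([146., 166.]), 0.56, array([453., 262.]))]
side blue_lamp_center [(array([329., 258.]), 0.95, array([ 498., -301.]))]
side green_lamp_center [(array([312., 280.]), 0.94, array([ 442., -310.]))]
side red_lamp_center [(array([354., 232.]), 0.95, array([ 579., -294.])), (array([258., 222.]), 0.72, array([ 469., -149.]))]
side lamp_rack [(array([320., 295.]), 0.59, array([ 460., -319.]))]
side holder [(array([231., 223.]), 0.67, array([464., -71.]))]
side groove [(array([225., 223.]), 0.64, array([475., -32.]))]
side bench [(array([229., 220.]), 0.73, array([489., -33.]))]
side vial [(array([257., 220.]), 0.77, array([516., -97.]))]
```

View pics/top0.png

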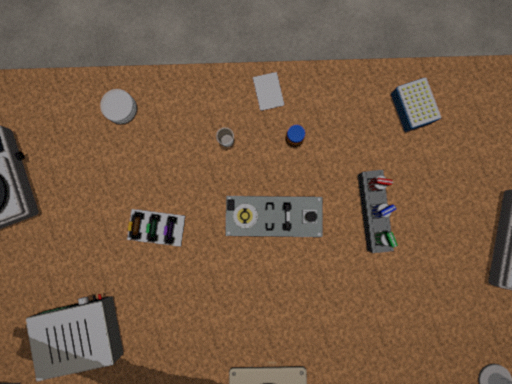

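View pics/side0.png

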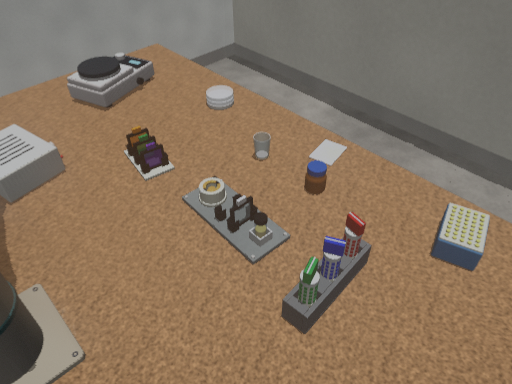

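The top view shows amber at (136,227), the filter rack at (157,228), the holder at (245,215), the empty groove at (269,216), and the blue lamp at (386,210). The side view agrees with this.

```bash
cat >> h.py <<'E'
from scipy.spatial.transform import Rotation as Ro
def pose():
    s=ctrl.read_state();return np.array(s['eef_pos']),Ro.from_euler('xyz',s['tool_rot'])
def plan(X,yaw,p0=None):
    "deltas in tool frame (shift first with present axes, /150; turn about tool z /45)"
    p,R=pose()
    if p0 is not None:p=np.array(p0)
    T=Ro.from_euler('xyz',[np.pi,0,yaw])
    rv=(R.inv()*T).as_rotvec(degrees=True)
    print('turn/45',np.round(rv/45,4),'shift/150 old axes',np.round(R.inv().apply(np.array(X)-p)/150,4),'new axes',np.round(T.inv().apply(np.array(X)-p)/150,4))
E
python3 - <<'E'
from h import *
p=ctrl.get_image('wrist');q,R=pose()
Rc=np.array(p['R']);c=-Rc.T@np.array(p['t'])
print('cam in tool',R.inv().apply(c-q),'axes in tool\n',(R.as_matrix().T@Rc.T).round(3),p['fx'])
t=ctrl.get_image('top')
for n,uv,z in [('amb',(136,226),84),('grn',(152,227),84),('vio',(170,230),84),('hold',(245,215.5),50),('groove',(269,216),25),('clear',(287,216),88),('blue',(386,210),130),('red',(383,183),130),('green',(390,240),130),('benchL',(226,216),12),('benchR',(322,216),12)]: print(n,atz(t,uv,z).round())
plan([480,295,320],2.832+np.radians(10.3))
E
```

```text
cam in tool [  71.77482147   -0.57401675 -143.54237867] axes in tool
 [[ 0.    -0.958 -0.286]
 [ 1.     0.     0.001]
 [-0.    -0.286  0.958]] 328.9050263007858
amb [486. 329.  84.]
grn [483. 287.  84.]
vio [474. 241.  84.]
hold [508.  50.  50.]
groove [505. -14.  25.]
clear [504. -58.  88.]
blue [ 512. -295.  130.]
red [ 578. -291.  130.]
green [ 440. -301.  130.]
benchL [508. 104.  12.]
benchR [ 502. -159.   12.]
turn/45 [ 1.000e-04 -0.000e+00 -2.293e-01] shift/150 old axes [-2.4483 -1.4847 -0.5912] new axes [-2.1428 -1.8993 -0.591 ]
```

>>> step_arm --series '[[[0,0,0,-0.245,-0.15,0,0],[0,0,0,-0.245,-0.15,0,0],[0,0,0,-0.245,-0.15,0,0],[0,0,0,-0.245,-0.15,0,0],[0,0,0,-0.245,-0.15,0,0],[0,0,0,-0.245,-0.15,0,0],[0,0,0,-0.245,-0.15,0,0],[0,0,0,-0.245,-0.15,0,0],[0,0,0,-0.245,-0.15,0,0],[0,0,0,-0.245,-0.15,0,0],[0,0,-0.115,0,0,0,0],[0,0,-0.115,0,0,0,0]]]'

```text
clock: 2.7
eef_pos: [480.9, 290.9, 231.4]
tool_rot: [-3.141, 0.001, 3.012]
force: [0.0, 1.1, -0.0]
width: 85.3
gripper_force: 0.0
```

Run:
```python
from h import *
p=ctrl.get_image('wrist');save(p,'w1.png')
print(pose()[0],ctrl.read_state()['tool_rot'],ctrl.read_state()['clock'])
for n in('amber','green','violet'):
    for q in ctrl.recognise(p,n+'_filter_center')[:2]: print(n,np.round(q['centre']),round(q['score'],2),atz(p,q['centre'],60).round(1))
```

```text
[480.22404669 291.87892808 231.38432084] [3.14141130e+00 1.83132448e-04 3.01721445e+00] 2.75
amber [309. 172.] 0.73 [485.7 343.3  60. ]
green [264. 170.] 0.56 [478.9 300.2  60. ]
violet [216. 169.] 0.74 [471.7 253.6  60. ]
```

View pics/w1.png

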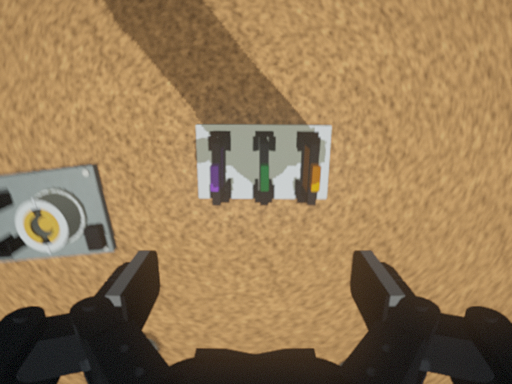

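The wrist view shows the rack square to the tool. The amber tab is at about (315,179), green at (264,180), and violet at (214,180). The lampholder is at (44,225).

```bash
cat >> h.py <<'E'
def box(p,mask,off=(0,0),minA=10):
    n,l,st,c=cv2.connectedComponentsWithStats(mask.astype(np.uint8))
    if n<2:return None
    i=1+np.argmax(st[1:,4]);pts=np.argwhere(l==i)[:,::-1].astype(np.float32)
    return c[i],cv2.minAreaRect(pts),cv2.boxPoints(cv2.minAreaRect(pts)),pts
E
python3 - <<'E'
from h import *
p=ctrl.get_image('wrist');h=cv2.cvtColor(p['img'],cv2.COLOR_RGB2HSV)
H,S,V=h[...,0].astype(int),h[...,1],h[...,2]
roi=np.zeros(H.shape,bool);roi[155:200,200:330]=1
for n,a,b in(('amb',8,25),('grn',45,85),('vio',120,160)):
    m=roi&(H>=a)&(H<=b)&(S>140)&(V>(150 if n=='amb' else 50))
    r=box(p,m)
    if r: 
        c,rc,bx,pt=r;print(n,c.round(1),rc,pt.min(0),pt.max(0),atz(p,c,84).round(1));print(np.array([atz(p,x,84)[:2] for x in bx]).round(1).tolist())
# white rack outline
m=(S<60)&(V>120);roi[:]=0;roi[115:210,185:340]=1
r=box(p,m&roi);print(r[1],r[2].round(1).tolist(),[atz(p,x,38).round(0)[:2].tolist() for x in r[2]])
for a in p['img'][172:192:4,300:326].astype(int):print([tuple(x) for x in a.tolist()][8:24])
E
```

```text
amb [312.8 181.2] ((312.7705993652344, 181.4823455810547), (7.439560890197754, 25.38654136657715), 4.398705005645752) [309. 169.] [317. 194.] [488.  344.7  84. ]
[[499.4, 339.5], [475.9, 343.2], [477.3, 349.9], [500.9, 346.2]]
((261.0850524902344, 163.1211395263672), (135.1479949951172, 74.58003997802734), 0.7638984322547913) [[193.0, 199.5], [194.0, 124.9000015258789], [329.20001220703125, 126.69999694824219], [328.20001220703125, 201.3000030517578]] [[504.0, 222.0], [426.0, 238.0], [446.0, 373.0], [525.0, 366.0]]
[(95, 73, 53), (118, 83, 52), (158, 106, 44), (180, 125, 49), (180, 124, 45), (177, 120, 44), (178, 123, 49), (178, 122, 43), (179, 120, 41), (177, 122, 52), (178, 156, 136), (200, 204, 205), (205, 210, 211), (204, 208, 208), (205, 208, 208), (204, 207, 207)]
[(98, 75, 53), (120, 85, 52), (166, 113, 51), (178, 121, 45), (179, 123, 47), (178, 122, 47), (178, 122, 47), (177, 119, 44), (178, 120, 40), (177, 130, 86), (184, 176, 167), (202, 206, 207), (205, 209, 210), (203, 207, 207), (203, 207, 207), (205, 208, 208)]
[(104, 77, 51), (135, 93, 53), (171, 117, 47), (178, 120, 45), (177, 120, 45), (178, 122, 48), (178, 123, 48), (178, 121, 46), (178, 118, 41), (178, 141, 112), (188, 189, 191), (202, 207, 209), (204, 208, 208), (205, 208, 208), (204, 207, 207), (204, 208, 208)]
[(138, 93, 49), (197, 145, 44), (208, 176, 37), (204, 174, 37), (194, 154, 38), (190, 147, 41), (190, 146, 41), (193, 153, 36), (203, 165, 43), (205, 174, 134), (205, 204, 205), (204, 209, 212), (204, 207, 208), (204, 207, 207), (204, 207, 207), (204, 208, 208)]
[(137, 100, 49), (198, 157, 39), (209, 176, 46), (205, 175, 41), (205, 172, 38), (204, 172, 34), (206, 172, 41), (206, 171, 30), (203, 169, 82), (194, 181, 165), (202, 205, 207), (206, 210, 210), (204, 207, 208), (205, 207, 207), (204, 208, 208), (205, 208, 208)]
```

Run:
```python
from h import *
print(pose()[0],pose()[1].as_euler('xyz',degrees=True))
plan([486,344,150],np.radians(171.4))
```

```text
[479.4009976  292.9705018  231.35078186] [ 1.79994325e+02 -4.95359743e-04  1.72524270e+02]
turn/45 [ 0.0001 -0.      0.025 ] shift/150 old axes [0.0006 0.343  0.5424] new axes [0.0074 0.343  0.5423]
```

>>> step_arm --series '[[[0,0,0.025,0,0.11,0,0.6],[0,0,0,0,0.11,0,0.6],[0,0,0,0.007,0.123,0.14,0.6],[0,0,0,0,0,0.2,0.6],[0,0,0,0,0,0.2,0.6],[0,0,0,0,0,0,0.6],[0,0,0,0,0,0,0.6]]]'

```text
clock: 3.65
eef_pos: [485.7, 344.0, 150.5]
tool_rot: [-3.141, -0.0, 2.993]
force: [0.5, -0.2, -0.0]
width: 34.0
gripper_force: 0.0
```

Run:
```python
from h import *
p=ctrl.get_image('wrist');save(p,'w2.png')
print(pose()[0],pose()[1].as_euler('xyz',degrees=True),ctrl.read_state()['width'])
print(proj(p,[[486,344,84],[486,344,70]]))
h=cv2.cvtColor(p['img'],cv2.COLOR_RGB2HSV);H,S,V=h[...,0].astype(int),h[...,1],h[...,2]
m=(H>=8)&(H<=25)&(S>150)&(V>150);m[:,:200]=0;m[:,320:]=0
c,rc,bx,pt=box(p,m);print(c.round(1),rc,bx.round(0).tolist(),[atz(p,x,84).round(1)[:2].tolist() for x in bx],atz(p,c,84))
```

```text
[486.43460842 344.46316228 151.48273516] [1.79933169e+02 7.44764533e-02 1.71453893e+02] 34.18204418330727
[[255.60691638 208.63633276]
 [255.55605054 202.27819173]]
[258.2 211.9] ((258.0, 211.5), (33.0, 10.0), 90.0) [[253.0, 195.0], [263.0, 195.0], [263.0, 228.0], [253.0, 228.0]] [[476.2, 343.7], [477.2, 350.3], [500.7, 347.0], [499.6, 340.2]] [488.57159276 345.40577442  84.        ]
```

View pics/w2.png

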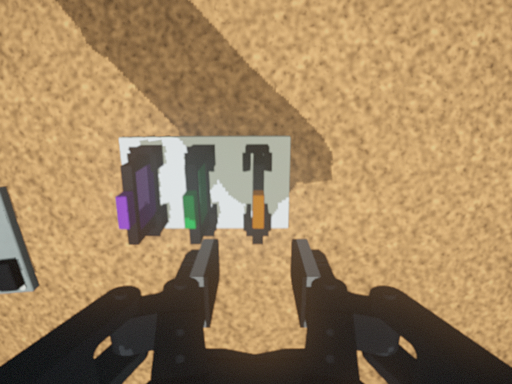

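The view shows the amber tab centred at (258,212) between the fingers, and they clear the green filter. I'm correcting 2 mm, then descending and gripping.

>>> step_arm --series '[[[0,0,0,-0.013,0.007,0.15,0.6],[0,0,0,0,0,0.15,0.6],[0,0,0,0,0,0.15,0.6],[0,0,0,0,0,0.1,0.6],[0,0,0,0,0,0.07,0.6],[0,0,0,0,0,0,0.6],[0,0,0,0,0,0,1],[0,0,0,0,0,0,1],[0,0,0,0,0,0,1],[0,0,0,0,0,0,1],[0,0,0,0,0,0,1]]]'

```text
clock: 4.8
eef_pos: [488.8, 345.2, 58.5]
tool_rot: [3.14, 0.002, 2.993]
force: [-0.5, 0.4, 5.9]
width: 6.7
gripper_force: 60.2
```

>>> step_arm --series '[[[0,0,0,0,0,-0.1,1],[0,0,0,0,0,-0.15,1],[0,0,0,0,0,-0.25,1],[0,0,0,0,0,-0.25,1],[0,0,0,0,0,-0.22,1],[0,0,-0.08,0,-0.1,0,1],[0,0,-0.08,0,-0.2,0,1],[0,0,0,0,-0.3,0,1],[0,0,0,0,-0.3,0,1],[0,0,0,0,-0.3,0,1],[0,0,0,0,-0.3,0,1],[0,0,0,0,-0.3,0,1]]]'

```text
clock: 6.0
eef_pos: [477.3, 73.1, 203.6]
tool_rot: [-3.141, 0.0, 3.119]
force: [1.2, -0.3, -1.1]
width: 6.9
gripper_force: 59.3
```

>>> step_arm --series '[[[0,0,0,-0.05,-0.15,0,1],[0,0,0,-0.05,-0.1,0,1],[0,0,0,0,0,0,1],[0,0,0,0,0,0,1]]]'

```text
clock: 6.4
eef_pos: [491.7, 37.5, 203.2]
tool_rot: [3.141, -0.0, 3.118]
force: [0.5, -0.3, -0.9]
width: 6.8
gripper_force: 59.3
```

Run:
```python
from h import *
p=ctrl.get_image('wrist');save(p,'w3.png')
cv2.imwrite('pics/w3b.png',cv2.resize(p['img'][:,:,::-1],None,fx=1.5,fy=1.5,interpolation=cv2.INTER_CUBIC))
print(pose()[0],pose()[1].as_euler('xyz',degrees=True),ctrl.read_state()['width'])
for n,z in(('holder',50),('groove',12),('clear_filter_center',80)):
  for q in ctrl.recognise(p,n)[:1]: print(n,np.round(q['centre']),round(q['score'],2),atz(p,q['centre'],z).round(1))
```

```text
[491.50489453  38.19336685 203.06446363] [ 1.79958691e+02 -2.38241209e-02  1.78736547e+02] 6.595040187576234
holder [206. 173.] 0.78 [485.6  -7.6  50. ]
groove [206. 175.] 0.85 [496.4 -13.6  12. ]
clear_filter_center [147. 195.] 0.65 [497.2 -55.   80. ]
```

View pics/w3b.png

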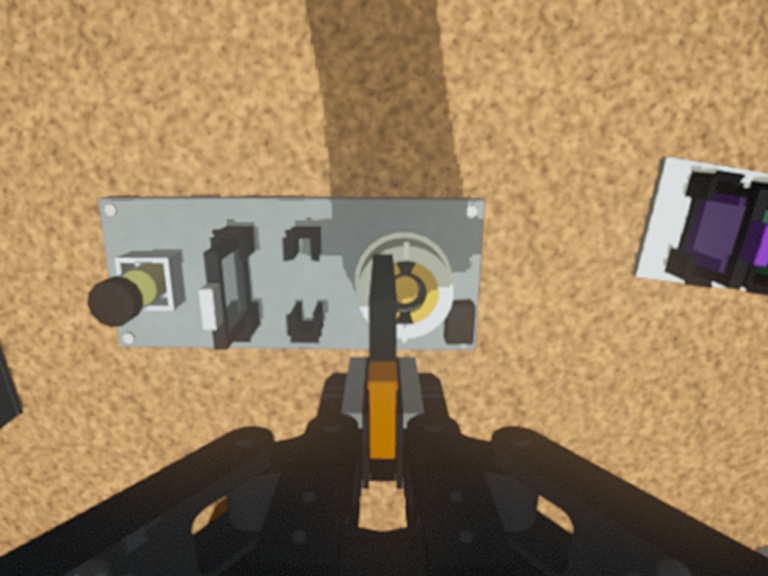

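The plate corners in the enlarged view are at (100,198), (484,200), (475,348) and (122,347). The groove brackets are at (302,242) and (306,322), the holder rim is around (404,290), and the amber filter hangs straight in the gripper.

Run:
```python
from h import *
p=ctrl.get_image('wrist')
g=lambda n,u,v,z:print(n,atz(p,((u+.5)/1.5-.5,(v+.5)/1.5-.5),z).round(1))
for n,u,v in[('TL',100,198),('TR',484,200),('BR',475,348),('BL',122,347)]:g(n,u,v,12)
for n,u,v in[('up brack L',284,240),('up R',321,240),('lo L',287,320),('lo R',325,320),('up gap',302,255),('lo gap',306,308)]:g(n,u,v,30)
for n,u,v in[('L',355,290),('R',453,290),('mark up',406,245),('mark low',405,332),('bot',404,340)]:g('hold '+n,u,v,50)
g('clear tab',207,308,88)
im=p['img'].astype(int).sum(2)//3
print('rows upper bracket'); 
for r in range(146,176,2):print(r,im[r,184:220].tolist())
print('lower')
for r in range(196,232,2):print(r,im[r,184:224].tolist())
```

```text
TL [ 447.5 -154.6   12. ]
TR [455.5 107.1  12. ]
BR [562.9 104.5  12. ]
BL [ 557.4 -157.7   12. ]
up brack L [476.7 -25.8  30. ]
up R [477.3  -1.7  30. ]
lo L [531.9 -28.   30. ]
lo R [532.4  -2.   30. ]
up gap [486.9 -14.7  30. ]
lo gap [523.5 -14.4  30. ]
hold L [505.8  20.5  50. ]
hold R [507.   81.9  50. ]
hold mark up [477.8  52.6  50. ]
hold mark low [534.5  51.6  50. ]
hold bot [540.   50.9  50. ]
clear tab [503.4 -59.9  88. ]
rows upper bracket
146 [170, 171, 170, 172, 171, 171, 171, 171, 172, 174, 174, 167, 163, 163, 162, 162, 164, 161, 158, 139, 123, 118, 117, 125, 146, 160, 161, 161, 160, 160, 160, 159, 158, 155, 138, 131]
148 [171, 170, 172, 171, 172, 171, 171, 171, 173, 173, 172, 148, 126, 120, 120, 122, 122, 121, 121, 121, 122, 121, 121, 122, 119, 119, 119, 120, 120, 120, 120, 120, 122, 119, 119, 120]
150 [170, 171, 171, 172, 171, 173, 172, 173, 172, 165, 155, 133, 111, 110, 109, 113, 111, 111, 108, 111, 111, 109, 107, 111, 109, 108, 107, 109, 111, 119, 122, 122, 123, 121, 122, 123]
152 [171, 171, 172, 171, 167, 159, 157, 153, 134, 98, 69, 58, 59, 60, 60, 59, 58, 60, 62
[... 4693 characters left out ...]
69, 69, 65, 67, 68, 66, 68, 66, 63, 66, 89, 132, 158, 171, 173, 173, 173, 173, 172, 173, 173, 171, 173]
226 [173, 171, 171, 172, 173, 173, 172, 158, 116, 71, 65, 65, 64, 66, 66, 61, 63, 66, 65, 65, 64, 65, 62, 67, 64, 62, 79, 134, 167, 174, 173, 173, 172, 172, 172, 172, 171, 171, 173, 173]
228 [173, 172, 173, 172, 171, 173, 171, 163, 135, 108, 106, 109, 108, 108, 108, 108, 107, 107, 107, 107, 107, 108, 107, 107, 107, 105, 115, 150, 168, 173, 171, 171, 172, 170, 170, 172, 171, 172, 174, 173]
230 [171, 172, 172, 172, 172, 173, 171, 171, 172, 171, 171, 174, 172, 171, 171, 172, 170, 170, 172, 170, 172, 172, 173, 173, 171, 171, 170, 171, 170, 169, 171, 170, 171, 171, 171, 172, 174, 173, 174, 174]
```

Run:
```python
from h import *
plan([504.7,-14.2,92],np.radians(178.5))
```

```text
turn/45 [ 0.0004 -0.0004  0.0065] shift/150 old axes [-0.0946 -0.3481  0.7388] new axes [-0.0961 -0.3474  0.739 ]
```

>>> step_arm --series '[[[0,0,0.006,-0.046,-0.15,0,1],[0,0,0,-0.05,-0.2,0,1],[0,0,0,0,0,0.2,1],[0,0,0,0,0,0.2,1],[0,0,0,0,0,0.2,1],[0,0,0,0,0,0.14,1],[0,0,0,0,0,0,1],[0,0,0,0,0,0,1]]]'

```text
clock: 7.45
eef_pos: [504.9, -15.3, 92.0]
tool_rot: [3.141, -0.001, 3.115]
force: [0.3, -0.2, 0.1]
width: 7.1
gripper_force: 59.3
```

Run:
```python
from h import *
p=ctrl.get_image('wrist')
cv2.imwrite('pics/w4b.png',cv2.resize(p['img'][60:,80:430,::-1],None,fx=2,fy=1.8,interpolation=cv2.INTER_CUBIC))
print(pose()[0],pose()[1].as_euler('xyz',degrees=True),ctrl.read_state()['width'])
```

```text
[505.34831471 -15.37001736  92.51319309] [1.79993032e+02 2.64907076e-02 1.78440100e+02] 7.196675427486141
```

View pics/w4b.png

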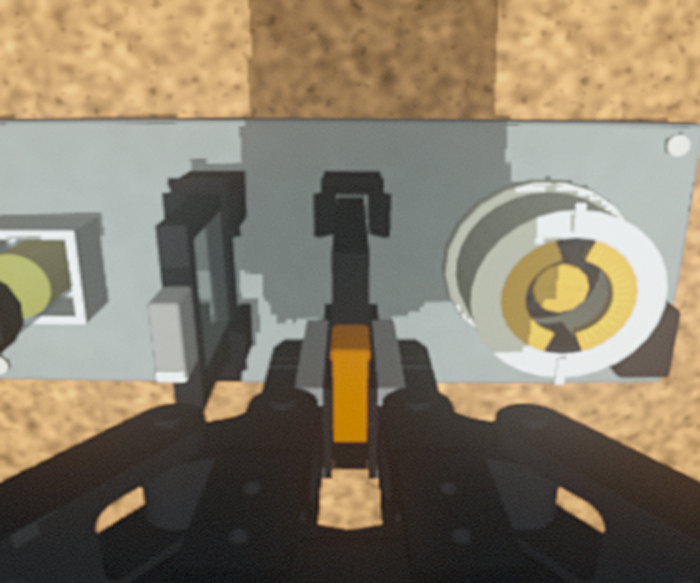

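The filter's lower end (column 350) lines up with the bracket gap (column 352). I'm nudging 0.7 mm and lowering gently.

>>> step_arm --series '[[[0,0,0,0.002,0.005,0.03,1],[0,0,0,0,0,0.03,1],[0,0,0,0,0,0.03,1],[0,0,0,0,0,0.03,1],[0,0,0,0,0,0.02,1],[0,0,0,0,0,0.02,1],[0,0,0,0,0,0,1]]]'

```text
clock: 8.2
eef_pos: [505.0, -15.0, 67.4]
tool_rot: [3.142, 0.0, 3.114]
force: [1.8, -0.6, -1.9]
width: 7.0
gripper_force: 59.3
```

>>> step_arm --series '[[[0,0,0,0,0,0.015,1],[0,0,0,0,0,0.015,1],[0,0,0,0,0,0.006,1],[0,0,0,0,0,0,1]]]'

```text
clock: 8.6
eef_pos: [505.0, -15.0, 62.5]
tool_rot: [3.142, 0.0, 3.114]
force: [1.3, -0.3, 0.4]
width: 6.5
gripper_force: 59.5
```

>>> step_arm --series '[[[0,0,0,0,0,0.005,1],[0,0,0,0,0,0.005,1],[0,0,0,0,0,0,1]]]'

```text
clock: 8.9
eef_pos: [505.1, -15.0, 62.4]
tool_rot: [-3.142, 0.001, 3.114]
force: [-2.8, 0.4, 15.6]
width: 7.0
gripper_force: 61.9
```

Solid contact at the expected height (62.4). I'm releasing to a 34 mm opening and retreating straight up.

>>> step_arm --series '[[[0,0,0,0,0,-0.006,1],[0,0,0,0,0,0,0.6],[0,0,0,0,0,0,0.6],[0,0,0,0,0,0,0.6],[0,0,0,0,0,0,0.6],[0,0,0,0,0,-0.1,0.6],[0,0,0,0,0,-0.25,0.6],[0,0,0,0,0,-0.3,0.6],[0,0,0,0,0,-0.3,0.6],[0,0,0,0,0,0,0.6],[0,0,0,0,0,0,0.6]]]'

```text
clock: 10.0
eef_pos: [505.1, -15.1, 205.2]
tool_rot: [3.141, 0.002, 3.114]
force: [-0.7, 0.5, -0.5]
width: 34.0
gripper_force: 0.0
```

Run:
```python
from h import *
p=ctrl.get_image('wrist')
cv2.imwrite('pics/w5b.png',cv2.resize(p['img'][60:,80:430,::-1],None,fx=2,fy=1.8,interpolation=cv2.INTER_CUBIC))
print(pose()[0],pose()[1].as_euler('xyz',degrees=True),ctrl.read_state()['width'],ctrl.read_state()['force'])
print((proj(p,[[504.7,-14.4,88],[506.3,51.5,50],[503,-60.2,88]])-[80,60])*[2,1.8])
h=cv2.cvtColor(p['img'],cv2.COLOR_RGB2HSV);H,S,V=h[...,0].astype(int),h[...,1],h[...,2]
m=(H>=8)&(H<=25)&(S>150)&(V>150);m[:,:200]=0;m[:,310:]=0
c,rc,bx,pt=box(p,m);print(c.round(1),rc,bx.round(0).tolist(),[atz(p,x,88).round(1)[:2].tolist() for x in bx])
```

```text
[504.21313232 -15.05982544 204.02324002] [-1.79997551e+02 -4.20803215e-02  1.78401904e+02] 33.736260213743726 [-1.09357737 -0.22404691 -0.34954398]
[[352.49208248 229.32959058]
 [493.02637247 209.53934705]
 [241.08077995 228.44523822]]
[255.  186.4] ((255.0, 186.5), (27.0, 8.0), 90.0) [[251.0, 173.0], [259.0, 173.0], [259.0, 200.0], [251.0, 200.0]] [[492.5, -18.3], [492.6, -11.8], [515.6, -12.4], [515.4, -19.0]]
```

View pics/w5b.png

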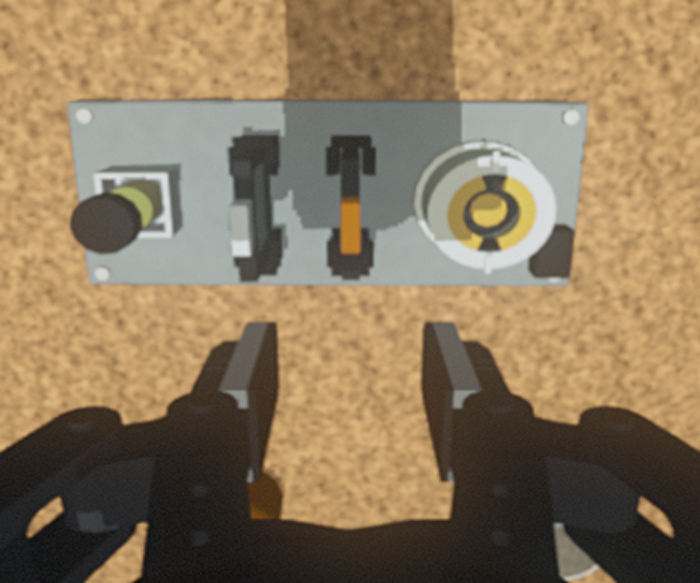

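The filter stands fully seated, with its tab at (350,227), and the clear filter is undisturbed. Next I'm measuring the holder from straight above.

>>> step_arm --series '[[[0,0,0,0,0.22,0,0.3],[0,0,0,-0.01,0.22,0.1,0.3],[0,0,0,0,0,0.2,0.3],[0,0,0,0,0,0.1,0.3],[0,0,0,0,0,0,0.3],[0,0,0,0,0,0,0.3]]]'

```text
clock: 10.65
eef_pos: [507.3, 50.7, 143.3]
tool_rot: [-3.141, -0.003, 3.114]
force: [0.5, -0.7, 0.9]
width: 60.0
gripper_force: 0.0
```

Run:
```python
from h import *
p=ctrl.get_image('wrist')
print(pose()[0],pose()[1].as_euler('xyz',degrees=True))
c0=proj(p,[[506.8,51.2,50]])[0];print(c0)
x,y=c0.astype(int)
crop=p['img'][y-80:y+80,x-100:x+100,::-1]
cv2.imwrite('pics/w6b.png',cv2.resize(crop,None,fx=3.5,fy=3.5,interpolation=cv2.INTER_CUBIC));print(x-100,y-80)
```

```text
[508.01933376  50.70221314 144.05574495] [-1.79988494e+02 -4.69523001e-02  1.78385512e+02]
[256.34601797 196.43124374]
156 116
```

View pics/w6b.png

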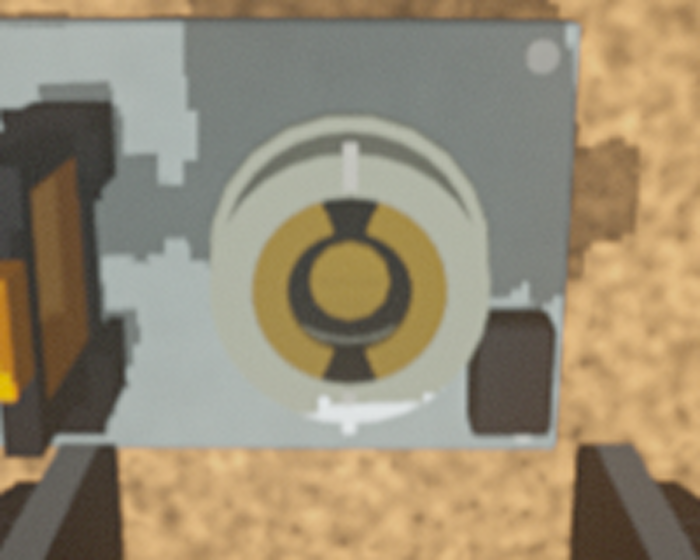

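The holder rim is centred at about (350,289) in the crop, and the slot marks at (349,165) and (349,425) lie along the image column.

Run:
```python
from h import *
p=ctrl.get_image('wrist')
f=lambda u,v,z=50:atz(p,(156+(u+.5)/3.5-.5,116+(v+.5)/3.5-.5),z).round(1)
for a in[(350,289),(349.5,290),(212,289),(490,289),(349.5,142),(349.5,435),(351,425),(252,290),(447,290),(350,197),(350,383)]:print(a,f(*a))
print(pose()[0]); plan([500,-230,230],np.radians(178.4))
```

```text
(350, 289) [509.3  50.7  50. ]
(349.5, 290) [509.5  50.5  50. ]
(212, 289) [508.5  20.8  50. ]
(490, 289) [510.2  80.9  50. ]
(349.5, 142) [477.3  51.4  50. ]
(349.5, 435) [543.6  49.6  50. ]
(351, 425) [541.2  50.   50. ]
(252, 290) [508.9  29.5  50. ]
(447, 290) [510.1  71.6  50. ]
(350, 197) [489.   51.2  50. ]
(350, 383) [531.1  50.1  50. ]
[508.37419922  50.67728997 144.53025091]
turn/45 [ 0.      0.0003 -0.0006] shift/150 old axes [ 0.0025 -1.872  -0.5698] new axes [ 0.0036 -1.872  -0.5698]
```

Run:
```python
from h import *
p=ctrl.get_image('wrist')
f=lambda u,v,z=50:atz(p,(156+(u+.5)/3.5-.5,116+(v+.5)/3.5-.5),z).round(1)
print(f(350,19,12),f(350,447,12), f(300,19,12),f(300,447,12))
for z in(44,47,50):print(z,f(350,197,z),f(350,383,z))
x=[256];im=p['img'].astype(int).sum(2)//3
print(im[140:250,250].tolist())
t=ctrl.get_image('top');g=t['img'].astype(int).sum(2)//3
for c in (235,258,300):print(c,g[190:242,c].tolist())
print([atz(t,(c,r),12).round(1) for c,r in((258,196),(258,237))])
```

```text
[455.3  52.3  12. ] [565.1  49.3  12. ] [454.9  40.5  12. ] [564.7  36.2  12. ]
44 [491.   51.2  44. ] [534.2  50.1  44. ]
47 [490.3  51.2  47. ] [533.   50.1  47. ]
50 [489.6  51.2  50. ] [531.8  50.1  50. ]
[125, 125, 126, 126, 123, 121, 132, 157, 174, 178, 174, 158, 119, 108, 110, 110, 112, 131, 159, 174, 173, 174, 173, 175, 173, 174, 173, 175, 173, 158, 113, 67, 61, 62, 68, 73, 83, 95, 104, 107, 98, 72, 68, 83, 110, 125, 127, 128, 125, 128, 127, 127, 124, 125, 126, 125, 128, 128, 126, 125, 124, 124, 121, 103, 77, 69, 66, 65, 73, 91, 97, 87, 95, 104, 103, 93, 90, 80, 70, 66, 66, 79, 129, 165, 175, 175, 171, 178, 204, 223, 226, 226, 223, 208, 185, 174, 176, 178, 176, 178, 174, 164, 157, 159, 156, 153, 153, 159, 164, 171]
235 [106, 112, 112, 115, 118, 123, 126, 122, 112, 100, 95, 94, 95, 92, 96, 87, 88, 85, 85, 83, 86, 87, 82, 88, 85, 83, 85, 86, 81, 91, 85, 86, 83, 86, 85, 87, 88, 86, 86, 86, 84, 85, 86, 88, 85, 87, 85, 86, 84, 89, 82, 86]
258 [96, 104, 114, 117, 105, 93, 90, 103, 111, 106, 89, 88, 90, 88, 85, 88, 101, 113, 117, 109, 98, 96, 97, 98, 104, 103, 108, 112, 120, 125, 135, 135, 139, 141, 143, 144, 139, 127, 106, 75, 58, 55, 54, 51, 53, 57, 57, 58, 57, 56, 58, 57]
300 [108, 109, 106, 106, 101, 89, 90, 115, 116, 111, 112, 116, 116, 113, 117, 115, 114, 119, 115, 113, 116, 110, 116, 115, 116, 117, 111, 117, 115, 113, 108, 112, 112, 110, 108, 112, 113, 110, 112, 108, 110, 114, 109, 111, 106, 109, 108, 96, 88, 94, 93, 94]
[array([560.8,  15.2,  12. ]), array([448.7,  17.6,  12. ])]
```

Run:
```python
from h import *
print(ctrl.read_state()['qpos'].round(2) if hasattr(ctrl.read_state()['qpos'],'round') else ctrl.read_state()['qpos'])
plan([512,-297,238],np.radians(178.4))
```

```text
[-0.13  0.56 -0.03  1.99  0.03  0.6   1.36]
turn/45 [ 0.0003  0.0017 -0.0005] shift/150 old axes [-0.0887 -2.3166 -0.6205] new axes [-0.087  -2.3167 -0.6201]
```

>>> step_arm --series '[[[0,0,0,0,0,-0.3,0.4],[0,0,0,0,0,-0.32,0.4],[0,0,0,-0.01,-0.25,0,0.4],[0,0,0,-0.01,-0.3,0,0.4],[0,0,0,-0.01,-0.3,0,0.4],[0,0,0,-0.01,-0.3,0,0.4],[0,0,0,-0.01,-0.3,0,0.4],[0,0,0,-0.01,-0.3,0,0.4],[0,0,0,-0.01,-0.3,0,0.4],[0,0,0,-0.01,-0.27,0,0.4],[0,0,0.18,0,0,0,0.4],[0,0,0.18,0,0,0,0.4]]]'

```text
clock: 12.05
eef_pos: [509.7, -299.7, 237.8]
tool_rot: [-3.141, 0.001, 2.821]
force: [0.4, 0.5, -0.5]
width: 51.3
gripper_force: 0.0
```

>>> step_arm --series '[[[0,0,0.18,0,0,0,0.4],[0,0,0.18,0,0,0,0.4],[0,0,0.18,0,0,0,0.4],[0,0,0.18,0,0,0,0.4],[0,0,0.18,0,0,0,0.4],[0,0,0.18,0,0,0,0.4],[0,0,0.09,0,0,0,0.4],[0,0,0,0,0,0,0.4],[0,0,0,0,0,0,0.4]]]'

```text
clock: 12.95
eef_pos: [510.5, -297.3, 237.7]
tool_rot: [3.141, 0.0, 1.914]
force: [0.5, -1.3, 0.0]
width: 51.4
gripper_force: 0.0
```

Run:
```python
from h import *
p=ctrl.get_image('wrist');save(p,'w7.png')
print(pose()[0],pose()[1].as_euler('xyz',degrees=True),ctrl.read_state()['width'])
print([(np.round(q['centre']),round(q['score'],2)) for q in ctrl.recognise(p,'blue_lamp_center')[:2]])
h=cv2.cvtColor(p['img'],cv2.COLOR_RGB2HSV);H,S,V=h[...,0].astype(int),h[...,1],h[...,2]
m=(H>=108)&(H<=130)&(S>130)&(V>60)
c,rc,bx,pt=box(p,m);print(c.round(1),rc,bx.round(0).tolist(),[atz(p,x,142).round(1)[:2].tolist() for x in bx])
```

```text
[ 510.48148751 -297.29201373  237.67297166] [1.79965323e+02 1.30922873e-02 1.09643360e+02] 51.25167957165356
[(array([258., 187.]), 0.79)]
[262.3 194.8] ((262.2384948730469, 194.90768432617188), (44.77653884887695, 5.457528114318848), 82.87498474121094) [[257.0, 173.0], [262.0, 172.0], [268.0, 217.0], [262.0, 217.0]] [[506.6, -280.1], [510.2, -278.2], [526.4, -309.8], [522.6, -311.8]]
```

View pics/w7.png

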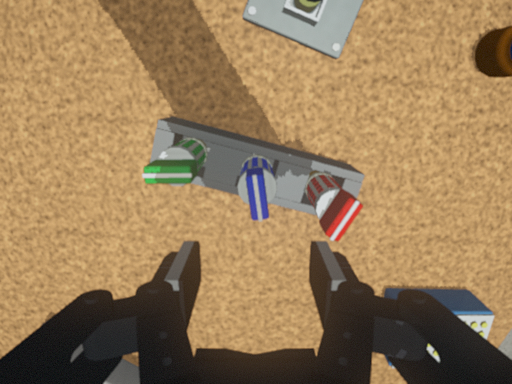

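The blue bar runs from about (254,172) to (264,218), tilted 7° from the tool axis. The green lamp (170,173) and red lamp (342,215) are clear of the fingers.

Run:
```python
from h import *
p=ctrl.get_image('wrist')
h=cv2.cvtColor(p['img'],cv2.COLOR_RGB2HSV);H,S,V=h[...,0].astype(int),h[...,1],h[...,2]
m=(H>=105)&(H<=130)&(S>110)&(V>60);m[:150]=0;m[:,:230]=0;m[:,290:]=0;m[225:]=0
n,l,st,c=cv2.connectedComponentsWithStats(m.astype(np.uint8));print(st[:,:].tolist())
for r in range(160,222,4):
    cs=np.where(m[r])[0];print(r,cs.tolist(),[int(x) for x in V[r,244:272]])
```

```text
[[0, 0, 512, 384, 195954], [252, 158, 5, 8, 34], [263, 159, 5, 10, 31], [243, 162, 5, 9, 24], [247, 168, 21, 52, 563], [272, 170, 1, 2, 2]]
160 [253, 254, 255, 256, 263, 264] [112, 124, 128, 131, 118, 110, 112, 106, 116, 123, 129, 128, 124, 115, 105, 113, 113, 104, 115, 124, 123, 119, 125, 141, 137, 116, 109, 108]
164 [245, 246, 252, 253, 254, 255, 256, 263, 264, 265, 266] [119, 108, 109, 110, 102, 111, 111, 111, 128, 132, 124, 126, 127, 116, 106, 115, 115, 110, 110, 119, 119, 123, 119, 109, 103, 112, 121, 116]
168 [243, 244, 245, 246, 257, 258, 259, 260, 267] [118, 111, 109, 110, 105, 102, 101, 101, 102, 104, 102, 103, 105, 104, 104, 104, 104, 103, 99, 103, 101, 100, 109, 118, 109, 101, 108, 121]
172 [248, 249, 250, 251, 252, 253, 254, 255, 256, 257, 258, 259, 260, 261] [109, 130, 117, 104, 102, 106, 104, 106, 104, 104, 105, 106, 106, 107, 103, 106, 104, 103, 106, 131, 164, 174, 171, 161, 143, 124, 110, 117]
176 [247, 248, 249, 250, 251, 257, 258, 259, 260, 261, 262] [170, 153, 125, 123, 129, 136, 139, 145, 158, 174, 187, 182, 169, 160, 157, 158, 160, 160, 149, 133, 151, 171, 172, 1
[... 1471 characters left out ...]
264, 265, 266] [198, 200, 199, 192, 188, 172, 134, 153, 163, 165, 165, 164, 166, 171, 187, 187, 179, 165, 163, 164, 165, 164, 156, 141, 157, 188, 189, 183]
212 [251, 252, 253, 254, 255, 256, 263, 264, 265, 266, 267] [205, 204, 201, 195, 192, 185, 144, 139, 157, 162, 161, 164, 164, 169, 176, 188, 182, 172, 165, 163, 162, 162, 161, 149, 121, 179, 195, 200]
216 [252, 253, 254, 255, 256, 263, 264, 265, 266, 267] [200, 203, 205, 197, 186, 177, 161, 124, 148, 159, 163, 164, 162, 164, 171, 183, 188, 179, 167, 164, 163, 164, 163, 157, 142, 165, 180, 173]
220 [] [195, 202, 201, 195, 192, 195, 204, 204, 185, 162, 152, 152, 157, 165, 175, 184, 185, 187, 189, 194, 198, 200, 197, 201, 212, 214, 208, 207]
```

Run:
```python
from h import *
p=ctrl.get_image('wrist')
a,b=atz(p,(254.3,174.5),142),atz(p,(260.4,219),142);print(a,b,np.linalg.norm(a-b),np.degrees(np.arctan2(*(a-b)[1::-1])))
c=atz(p,(257.4,196.5),142);print(c,pose()[0])
plan([c[0],c[1],150],np.arctan2(*(a-b)[1::-1]))
```

```text
[ 505.15091361 -281.73416364  142.        ] [ 521.46449967 -313.43855497  142.        ] 35.655315448919566 117.22821617788456
[ 513.1106378  -297.06599034  142.        ] [ 510.3634592  -297.35060669  237.42068767]
turn/45 [ 3.000e-04 -1.000e-04 -1.697e-01] shift/150 old axes [-0.0044  0.0177  0.5828] new axes [-0.0067  0.0172  0.5828]
```

>>> step_arm --series '[[[0,0,-0.17,0,0,0,0.4],[0,0,0,-0.007,0.017,0.15,0.4],[0,0,0,0,0,0.2,0.4],[0,0,0,0,0,0.2,0.4],[0,0,0,0,0,0.15,0.4],[0,0,0,0,0,0.09,0.4],[0,0,0,0,0,0,0.4],[0,0,0,0,0,0,1],[0,0,0,0,0,0,1],[0,0,0,0,0,0,1],[0,0,0,0,0,0,1],[0,0,0,0,0,0,1]]]'

```text
clock: 14.35
eef_pos: [513.9, -297.8, 120.3]
tool_rot: [3.14, 0.002, 2.046]
force: [-0.6, -0.0, 5.6]
width: 12.7
gripper_force: 60.1
```

>>> step_arm --series '[[[0,0,0,0,0,0,0.7],[0,0,0,0,0,0,0.7],[0,0,0,0,0,0.027,0.7],[0,0,0,0,0,0,0.7],[0,0,0,0,0,0,1],[0,0,0,0,0,0,1],[0,0,0,0,0,0,1],[0,0,0,0,0,0,1]]]'

```text
clock: 15.15
eef_pos: [513.0, -296.9, 114.5]
tool_rot: [-3.141, -0.0, 2.046]
force: [-0.4, -0.6, -2.2]
width: 13.1
gripper_force: 58.6
```

>>> step_arm --series '[[[0,0,0,0,0,-0.1,1],[0,0,0,0,0,-0.2,1],[0,0,0,0,0,-0.25,1],[0,0,0,0,0,-0.25,1],[0,0,-0.17,0,0,0,1],[0,0,-0.17,0,0,0,1],[0,0,-0.17,0,0,0,1],[0,0,-0.17,0,0,0,1],[0,0,-0.17,0,0,0,1],[0,0,-0.17,0,0,0,1],[0,0,-0.17,0,0,0,1],[0,0,-0.17,0,0,0,1]]]'

```text
clock: 16.35
eef_pos: [512.9, -297.0, 234.6]
tool_rot: [3.142, -0.001, 3.119]
force: [0.8, -0.4, -1.3]
width: 13.2
gripper_force: 58.7
```

>>> step_arm --series '[[[0,0,0,0,0.1,0,1],[0,0,0,0,0.2,0,1],[0,0,0,0,0.28,0,1],[0,0,0,0,0.28,0,1],[0,0,0,0,0.28,0,1],[0,0,0,0,0.28,0,1],[0,0,0,0,0.28,0,1],[0,0,0,0,0.28,0,1],[0,0,0,0,0.2,0,1],[0,0,0,0,0.1,0,1],[0,0,0,0,0,0,1],[0,0,0,0,0,0,1]]]'

```text
clock: 17.55
eef_pos: [522.4, 43.3, 234.7]
tool_rot: [-3.14, -0.0, 3.112]
force: [0.5, -0.1, -1.2]
width: 12.9
gripper_force: 58.8
```

Run:
```python
from h import *
s=ctrl.read_state();print(pose()[0],pose()[1].as_euler('xyz',degrees=True),s['width'],s['force'])
plan([507.7,51,175],np.radians(178.5))
```

```text
[522.44305302  43.2851092  234.67227196] [-1.79916828e+02 -2.19104309e-02  1.78282261e+02] 12.932227182387793 [ 0.52483477 -0.09467565 -1.17724454]
turn/45 [-0.0018 -0.0005 -0.0048] shift/150 old axes [0.0996 0.049  0.3978] new axes [0.0996 0.0488 0.3978]
```

>>> step_arm --series '[[[0,0,-0.005,0.1,0.049,0.05,1],[0,0,0,0,0,0.15,1],[0,0,0,0,0,0.13,1],[0,0,0,0,0,0.1,1],[0,0,0,0,0,0,1],[0,0,0,0,0,0,1],[0,0,0,0,0,0,1]]]'

```text
clock: 18.25
eef_pos: [508.7, 51.6, 171.1]
tool_rot: [-3.141, 0.002, 3.116]
force: [0.4, 0.3, -1.6]
width: 13.1
gripper_force: 58.8
```

Run:
```python
from h import *
p=ctrl.get_image('wrist')
s=ctrl.read_state();print(pose()[0],pose()[1].as_euler('xyz',degrees=True),s['width'],s['force'])
a=cv2.resize(p['img'][80:250,160:350,::-1],None,fx=2.1*1.4,fy=2.1*1.4,interpolation=cv2.INTER_CUBIC)
t=ctrl.get_image('side');c=proj(t,[[508,51,80]])[0].astype(int);print(c)
b=cv2.resize(t['img'][c[1]-50:c[1]+50,c[0]-28:c[0]+28,::-1],None,fx=4,fy=a.shape[0]/100,interpolation=cv2.INTER_CUBIC)
cv2.imwrite('pics/w8.png',np.hstack([a,b]));print(a.shape)
```

```text
[508.6817103   51.92727924 171.17858586] [1.79998529e+02 1.06599246e-01 1.78553146e+02] 13.12230225461771 [-1.08892597  0.30235516 -1.69820715]
[210 176]
(500, 559, 3)
```

View pics/w8.png

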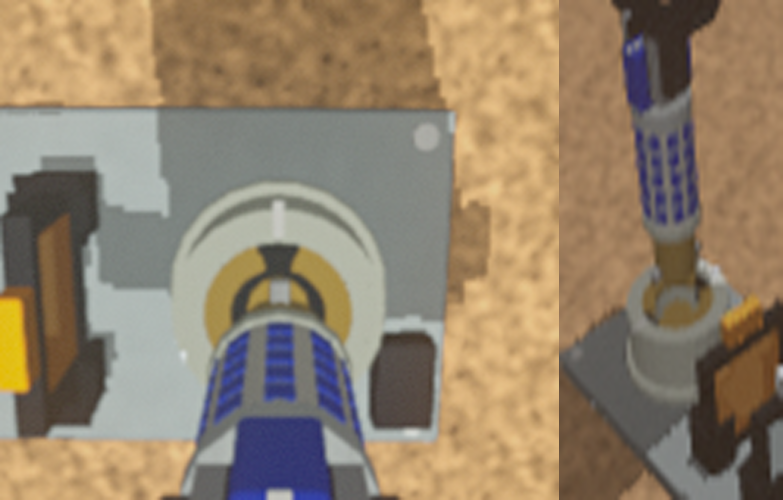

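Run:
```python
from h import *
p=ctrl.get_image('wrist')
f=lambda u,v,z:atz(p,(160+(u+.5)/2.94-.5,80+(v+.5)/2.94-.5),z).round(1)
print('tcp',pose()[0],'lug low edge',f(280,277,68),'gold top',f(278,243,50),'rim L/R',f(173,305,50),f(385,305,50))
print('gold L/R',f(204,310,50),f(352,310,50),'plate',f(279,107,12),f(279,438,12))
print(p['img'][165:200,255].tolist()); print([proj(p,[[508-17+d,51.5,z]])[0].round(1).tolist() for d in(-2,0,2) for z in(68,73)])
```

```text
tcp [508.45559563  52.38329802 171.01032102] lug low edge [493.4  52.1  68. ] gold top [487.9  51.7  50. ] rim L/R [504.9  21.5  50. ] [506.4  81.5  50. ]
gold L/R [506.6  30.2  50. ] [507.6  72.1  50. ] plate [453.   52.8  12. ] [561.9  50.1  12. ]
[[66, 65, 61], [69, 67, 61], [64, 65, 59], [69, 69, 64], [66, 66, 62], [64, 62, 60], [65, 65, 63], [67, 66, 60], [73, 70, 62], [96, 93, 83], [121, 120, 114], [148, 150, 145], [165, 167, 163], [166, 167, 162], [166, 167, 162], [165, 167, 163], [164, 165, 161], [145, 144, 136], [111, 105, 84], [106, 100, 81], [119, 121, 109], [138, 142, 127], [164, 168, 154], [167, 170, 161], [126, 131, 139], [72, 77, 115], [57, 63, 118], [63, 74, 141], [68, 80, 144], [63, 71, 121], [59, 66, 113], [61, 68, 126], [67, 79, 143], [72, 86, 144], [60, 69, 116]]
[[254.0, 168.3], [254.0, 169.7], [254.1, 170.9], [254.1, 172.3], [254.2, 173.4], [254.2, 174.9]]
```

The lug is at (280,285) and the slot at (279,255), so it lines up sideways. In x the lamp is about 1.3 mm too far, so I'm correcting that and lowering slowly.

>>> step_arm --series '[[[0,0,0,0.008,-0.003,0,1],[0,0,0,0,0,0.03,1],[0,0,0,0,0,0.03,1],[0,0,0,0,0,0.02,1],[0,0,0,0,0,0.01,1],[0,0,0,0,0,0.01,1],[0,0,0,0,0,0,1]]]'

```text
clock: 19.1
eef_pos: [506.6, 52.2, 155.0]
tool_rot: [-3.142, -0.0, 3.118]
force: [0.1, -0.5, -1.3]
width: 13.2
gripper_force: 58.8
```

>>> step_arm --series '[[[0,0,0,0,0,0.015,1],[0,0,0,0,0,0.015,1],[0,0,0,0,0,0,1]]]'

```text
clock: 19.4
eef_pos: [506.7, 52.0, 150.6]
tool_rot: [-3.141, -0.0, 3.118]
force: [0.8, -0.7, -2.0]
width: 13.1
gripper_force: 58.7
```

>>> step_arm --series '[[[0,0,0,0,0,0.015,1],[0,0,0,0,0,0.015,1],[0,0,0,0,0,0.01,1],[0,0,0,0,0,0,1]]]'

```text
clock: 19.8
eef_pos: [506.8, 52.1, 144.8]
tool_rot: [-3.142, 0.0, 3.118]
force: [-0.4, -0.7, 3.5]
width: 13.0
gripper_force: 59.5
```

Spring force as expected with the lugs in the slots. Pushing down to about 1.5 mm above the bottom.

>>> step_arm --series '[[[0,0,0,0,0,0.015,1],[0,0,0,0,0,0.015,1],[0,0,0,0,0,0.015,1],[0,0,0,0,0,0.015,1],[0,0,0,0,0,0.01,1],[0,0,0,0,0,0,1],[0,0,0,0,0,0,1]]]'

```text
clock: 20.5
eef_pos: [507.0, 52.1, 134.8]
tool_rot: [-3.142, 0.001, 3.118]
force: [-1.5, -1.0, 8.6]
width: 13.0
gripper_force: 60.2
```

>>> step_arm --series '[[[0,0,0,0,0,0.006,1],[0,0,0.1,0,0,0,1],[0,0,0.15,0,0,0,1],[0,0,0.15,0,0,0,1],[0,0,0,0,0,0,1]]]'

```text
clock: 21.0
eef_pos: [507.5, 52.3, 134.2]
tool_rot: [3.141, 0.002, 2.801]
force: [-1.6, -1.1, 9.6]
width: 12.6
gripper_force: 60.4
```

Run:
```python
from h import *
s=ctrl.read_state();print(pose()[0],pose()[1].as_euler('xyz',degrees=True),s['width'],s['force'],s['torque'],s['gripper_force'])
```

```text
[507.46173572  52.28071731 134.19204911] [1.79964462e+02 1.00086271e-01 1.60480548e+02] 12.643120688418277 [-1.58550553 -1.13564727  9.63117852] [-0.27331586  0.36804928 -0.0504639 ] 60.40622055530548
```

Turning freely. Continuing.

>>> step_arm --series '[[[0,0,0.16,0,0,0,1],[0,0,0.16,0,0,0,1],[0,0,0.16,0,0,0,1],[0,0,0.16,0,0,0,1],[0,0,0.16,0,0,0,1],[0,0,0.16,0,0,0,1],[0,0,0.16,0,0,0,1],[0,0,0.16,0,0,0,1],[0,0,0.16,0,0,0,1],[0,0,0,0,0,0,1],[0,0,0,0,0,0,1]]]'

```text
clock: 22.1
eef_pos: [508.4, 52.3, 134.3]
tool_rot: [3.138, 0.0, 1.673]
force: [-0.6, -0.6, 9.0]
width: 12.6
gripper_force: 60.4
```

Run:
```python
from h import *
s=ctrl.read_state();print(pose()[0],pose()[1].as_euler('xyz',degrees=True),s['width'],s['force'],s['torque'],s['gripper_force'])
```

```text
[508.4435861   52.31403617 134.34987293] [1.79780937e+02 1.50413754e-02 9.58299556e+01] 12.616825485946023 [-0.55106684 -0.61823845  9.04858597] [-0.1446744  -0.12391652 -0.03484651] 60.37240147590637
```

Now at 95.8° with no resistance, and the stop is expected near 88.5°. I'm closing in while watching the torque.

>>> step_arm --series '[[[0,0,0.08,0,0,0,1],[0,0,0.06,0,0,0,1],[0,0,0.03,0,0,0,1],[0,0,0,0,0,0,1],[0,0,0,0,0,0,1]]]'

```text
clock: 22.6
eef_pos: [507.9, 52.3, 134.4]
tool_rot: [3.139, -0.001, 1.539]
force: [-0.9, 0.8, 10.8]
width: 13.0
gripper_force: 60.6
```

Run:
```python
from h import *
s=ctrl.read_state();print(pose()[0],pose()[1].as_euler('xyz',degrees=True),s['width'],s['force'],s['torque'],s['gripper_force'])
```

```text
[507.93789669  52.34889931 134.38270321] [ 1.79839938e+02 -3.42881535e-02  8.82054749e+01] 12.978358029136302 [-0.89982807  0.76411071 10.79092077] [-0.00073416  0.20382943  0.05126099] 60.61167597770691
```

>>> step_arm --series '[[[0,0,0.04,0,0,0,1],[0,0,0.02,0,0,0.003,1],[0,0,0,0,0,0,1],[0,0,0,0,0,0,1]]]'

```text
clock: 23.0
eef_pos: [507.8, 52.4, 134.3]
tool_rot: [3.139, -0.001, 1.493]
force: [-1.4, 0.2, 14.9]
width: 13.1
gripper_force: 61.3
```

Run:
```python
from h import *
s=ctrl.read_state();print(pose()[0],pose()[1].as_euler('xyz',degrees=True),s['width'],s['force'],s['torque'],s['gripper_force'])
```

```text
[507.76302939  52.42862539 134.26533927] [ 1.79863285e+02 -5.67121386e-02  8.55611413e+01] 13.058210079995195 [-1.38346595  0.20146713 14.86270624] [-0.02844862  0.60919645  0.28151837] 61.26673221588135
```

>>> step_arm --series '[[[0,0,0.04,0,0,0,1],[0,0,0,0,0,0,1],[0,0,0,0,0,0,1]]]'

```text
clock: 23.3
eef_pos: [507.7, 52.5, 134.3]
tool_rot: [3.139, -0.001, 1.463]
force: [-1.6, -1.0, 15.3]
width: 13.0
gripper_force: 61.5
```

Run:
```python
from h import *
p=ctrl.get_image('wrist')
cv2.imwrite('pics/w9.png',cv2.resize(p['img'][60:,100:420,::-1],None,fx=1.8,fy=1.8,interpolation=cv2.INTER_CUBIC))
s=ctrl.read_state();print(pose()[0],pose()[1].as_euler('xyz',degrees=True),s['width'],s['force'],s['torque'],s['gripper_force'])
```

```text
[507.73412015  52.51796302 134.28547094] [ 1.79866036e+02 -5.18251304e-02  8.38479719e+01] 12.95851339839661 [-2.69038248  0.2471114  15.34557188] [-0.07961058  0.62829471  0.57733849] 61.49933338165283
```

View pics/w9.png

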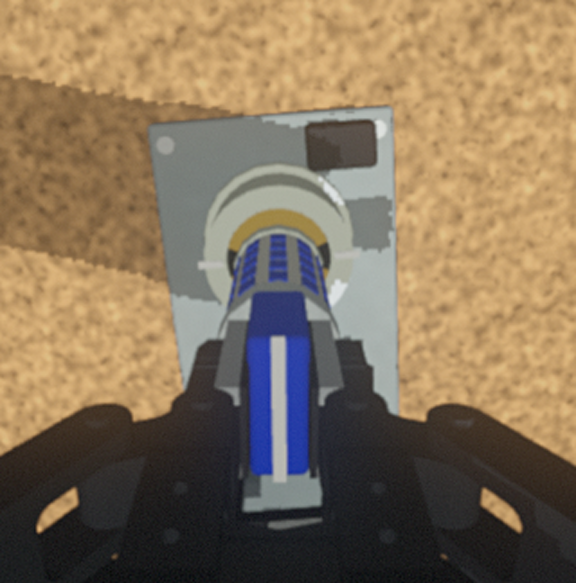

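The lamp is upright in the holder at the stop: torque is rising at 0.58 N m. It is at the bottom of its travel, with a 15 N push, and still gripped, so I'm handing in.

```bash
python3 -c "
from cell import ctrl
print(ctrl.finish_job())"
```

```text
the job is handed in; nothing more can be done
None
```

I handed the job in at about 23 s: the amber filter is fully down in the empty groove and released, and the blue lamp is in the lampholder, turned clockwise to the stop and held there, gripped and pushed down against the spring. I didn't touch anything else, though I took no final picture to check the other items.

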